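# Clear the sifting box and fit its slotted screen

### The arm

A 6-joint arm with a two-finger parallel gripper is mounted at the origin on the work surface; the furniture and walls round the work are solid. World frame = base frame: x ahead of the robot, y to its left, z up, the work surface at z = 0. Lengths are in m, angles in rad, forces in N, time in s.
With the tool pointing down it reaches from about 0.325 to 0.75 m from the base axis. Payload 7.6 kg.
Tool frame: the origin (TCP) lies at the very end of the fingers, on their centre line; the grasp point (between the pads) lies 19 mm behind it; z points along the fingers, y is the line along which they close (so a half turn about z gives the same grasp; the last joint's range is limited). The gripper opens to 85 mm and grips with 20 to 120 N. Pads are 22 mm wide; open, the fingers measure 114 mm over their backs; the gripper's body (76 mm by 85 mm) begins 54 mm behind the grasp point. The pads swing forward as they close: fully open they stand 13 mm farther back than shut.
Start: joints at [1.116, 0.052, 1.401, -0, 1.689, -0.07], TCP at [0.197, 0.487, 0.231] pointing down, gripper open.
Joint ranges: [-2.9, 2.9], [-0.91, 2.17], [0.12, 2.37], [-1.06, 4.2], [0.26, 2.73], [-2.93, 2.93]. Speed limits (rad/s): [2.57, 2.57, 3.01, 3.14, 3.14, 3.14].

### API

Orientations are given as a rotation vector (axis times angle).
In Python, from bench import status, eyes, job gives the robot as it stands.
- The arm moves only by the shell command python3 -m creep 'ROWS' [FORCE]. ROWS is JSON, a list that holds one entry, the list of rows, each a list of 7 numbers: the opening, from -1 (shut) to 1 (fully open), then the shift along the tool's x, y, z in mm, then the turn, a rotation vector about the tool's x, y, z in degrees. In form: [[[fingers, x, y, z, rx, ry, rz], ...]]. A call has exactly 10 rows; each row shifts and turns the commanded pose from where the row before left it, along the tool's axes as they then stand; what a row does not reach is not made up. A row lasts 1/12 s, in which the tool goes at most 41.7 mm and 7.16 degrees, less where a joint would pass 70% of its speed; a pose out of reach is approached as far as the arm can. A call is refused whole if a number of a shift passes 41.7 or a number of a turn 7.16, either way. A call with a gripper value outside its range is refused whole. The fingers move at their own pace and stop on an object; FORCE is the grip in N (left out, the last holds). Time passes only in rows, so rows that do not move let the fingers close, or fill a call up. It gives the time, the measured TCP pose, the force, the opening and the grip force at its end, in the units of the state.
- status.read_state(): the state, without advancing time (a new reading comes with each control period).
- eyes.snapshot(name): name is "scene" or "top"; returns a dict with "frame" (384x512x3 uint8, blue, green, red), "z_map" (384x512 float32, m along the optical axis (not along the pixel's ray), 0 where there is no reading), "fx", "fy", "cx", "cy" (pixels), "k1" (the pictures are not rectified: a ray, as slopes to the right and down, at radius r is drawn at 1 + k1 r^2 times it, then the intrinsics apply), "xyz" and "attitude" of the camera in the world. Camera axes: x right, y down, z forward; pixel columns grow to the right and rows downward; lengths in m; the calibration is good to about 2 mm. A picture is of the moment at which its call begins.
- job.sign_off(): hands the job in; it is judged then, once.
The state is a dict: "clock": time; "joint_pos": joint angles; "joint_vel": joint speeds; "joint_torque": joint torques, N m; "eef_pos": TCP position; "eef_rot": TCP orientation; "ft_force": force on the tool from outside, world axes, zero at the start; "wrist_torque": the same for the moment, N m; "finger_gap": opening from 0.0 (shut) to 1.0 (fully open); "finger_force": force on a finger pad.
Only numpy, scipy, OpenCV 4.12 (cv2) and the standard library are available. Lean on these libraries where they do the work, as an engineer would, in place of code of your own. Each camera call takes 0.05 s, during which the arm holds its last target. There are 200 camera calls.

### The job

Take the brass weight that was left standing inside the wooden sifting box and put it into the open steel tin. Then take the slotted steel screen from its sloping rest, tuck one edge under the metal lip of the sifting box and gently lower the opposite edge, so that the screen lies flat on the ledge, fully home inside the box. Leave the tin standing upright and the other things on the worktop where they are.

Things in the scene. Friction and masses are not known exactly. Their poses are not given: they have to be found in the camera images.
- sifting_box: Fixed open wooden box, 146 (x) x 126 (y) mm, walls 10 mm thick, 37 mm high. Its pocket of 126 x 106 mm has a 10 mm wide ledge on all four sides, top 24 mm above the worktop; inside it a well, 106 x 86 mm, floor 4 mm above the worktop. A metal lip lies on the -x wall, the one nearest the robot. Origin: centre of the underside; z up, x from the lip side to the far side.
- seat_centre (a point): Centre of the sifting box's pocket at ledge height (24 mm above the worktop): the middle of the screen's underside lies here, within the 3 mm play each way, once it is home. Axes as the box.
- lip_edge (a point): Middle of the free lower edge of the 5 mm thick aluminium lip, which overhangs the pocket by 13 mm along the whole -x wall: lip underside 37 mm above the worktop (13 mm above the ledge), top 42 mm. Axes as the box.
- screen: Rigid flat slotted steel screen, 120 (x) x 100 (y) x 5 mm, about 0.16 kg, same both ways round. Above its middle a dark wooden bar handle runs along x, on two thin posts at x = -22 and +22 mm. Origin: centre of its underside; z is the normal on the handle's side. At the start it lies on the sloping rest, tilted 34 degrees, its -x edge low, nearest the robot.
- screen_grip (a point): Middle of the screen's bar handle (60 mm long along x, 14 mm wide with flat sides, 16 mm high, underside 31 and top 47 mm from the screen's underside), 39 mm from the screen's underside along its normal: pinch across the 14 mm width (screen's y). Axes as the screen.
- tuck_edge (a point): Middle of the lower -x edge of the screen, 60 mm from its centre (the foot edge at the start); the edge to tuck under the lip.
- free_edge (a point): Middle of the lower +x edge of the screen, 60 mm from its centre (the upper edge at the start).
- screen_rest: Fixed wooden easel, about 118 x 116 mm and 87 mm high, its board sloping up by 34 degrees away from the robot along its +x, with a foot strip along the low edge that rises 9 mm above the board. Origin: centre of the footprint on the worktop; z up.
- weight: Brass balance weight of about 0.09 kg: round body 24 mm across and 23 mm high with a 12 mm wide knob on top, 34 mm high in all; stands on the floor of the sifting box's well, sticking up 14 mm above the ledge. Origin: centre of its underside; z up.
- tin: Round open steel tin, loose, 80 mm across, 43 mm high, inner width about 68 mm, floor 2 mm thick, about 0.3 kg. Origin: centre of its underside; z up.
- stamp: Bystander, loose: wooden hand stamp standing on its rubber foot, 25 x 42 mm, 70 mm high. Origin: centre of its underside.
- stone: Bystander, loose: smooth pale oval press stone lying flat, 36 x 54 x 18 mm. Origin: centre of its underside.
- small_weight: Bystander, loose: smaller brass weight, 20 mm across, 27 mm high, standing on the worktop outside the box. Origin: centre of its underside.
There are look-alikes about, which are no part of the job. What is shaped like the weight but green or purple is not meant.

How it is judged:
On the way, in this order (a step that is already met when the one before it is completed fails the run):
1. the brass weight is in the tin (horizontal distance between weight and tin below 0.034 m and z of weight in the frame of tin between -0.002 and 0.03 m), for 0.1 s.
2. one edge of the screen is under the lip while the opposite edge is still above the box's wall (((x of tuck_edge in the frame of sifting_box below -0.053 m and z of tuck_edge in the frame of sifting_box below 0.036 m and y of tuck_edge in the frame of sifting_box between -0.012 and 0.012 m and z of free_edge in the frame of sifting_box above 0.036 m) or (x of free_edge in the frame of sifting_box below -0.053 m and z of free_edge in the frame of sifting_box below 0.036 m and y of free_edge in the frame of sifting_box between -0.012 and 0.012 m and z of tuck_edge in the frame of sifting_box above 0.036 m))), for 0.05 s.
At the end, for the whole second after the job is handed in: The screen lies level (within 3 degrees) on the ledge of the sifting box, its centre within 6 mm of the seat's and no more than 3.5 mm above the ledge, at rest; the brass weight lies at rest in the tin, which stands upright; the bystanders are where they were (all of step 1 and x of screen in the frame of sifting_box between -0.006 and 0.006 m and y of screen in the frame of sifting_box between -0.006 and 0.006 m and z of screen in the frame of sifting_box between 0.021 and 0.0275 m and angle between screen's own z axis and vertical below 0.05 rad and linear speed of each of screen, weight below 0.02 m/s and angle between tin's own z axis and vertical below 0.1 rad); the robot touches nothing.
It fails at once if a bystander (stamp, stone, small_weight) is moved by more than 25 mm (distance of any of stamp, stone, small_weight from where it was at the start of the episode above 0.025 m).
It fails at once if the screen is slammed or forced against the box (over 50 N) (contact force between screen and sifting_box above 50 N).
It also fails if it takes over 51 s, if anything falls off the work surface, if the arm or the gripper's body presses on something with over 40 N, if the wrist force passes 120 N, or if a joint passes its speed limit or range.

## Working session

There is one attempt and no reset: what is moved stays moved. The work goes in short steps, Python scripts to look and compute and a shell command to move; the robot and the scene stay as the last step left them, time stands still between calls to the robot, and variables do not carry over. Pictures are saved under pics/ and viewed, at most 12 in all, crops included, and the job is handed in when it is done.

```bash
ls; mkdir -p pics; cat > h.py <<'E'
import numpy as np, cv2
from scipy.spatial.transform import Rotation as R
from bench import status, eyes, job
def snap(n):
    s=eyes.snapshot(n); return s
def rot(s):
    a=np.array(s['attitude'],float)
    return a if a.shape==(3,3) else (R.from_rotvec(a).as_matrix() if a.size==3 else R.from_quat(a).as_matrix())
def rays(s,uv):
    K=np.array([[s['fx'],0,s['cx']],[0,s['fy'],s['cy']],[0,0,1.]])
    p=cv2.undistortPoints(np.array(uv,float).reshape(-1,1,2),K,np.array([s['k1'],0,0,0,0.])).reshape(-1,2)
    return np.c_[p,np.ones(len(p))]
def onplane(s,uv,z):
    d=rays(s,uv)@rot(s).T; c=np.array(s['xyz']); return c+d*((z-c[2])/d[:,2])[:,None]
def cloud(s):
    h,w=s['z_map'].shape; uu,vv=np.meshgrid(np.arange(w),np.arange(h))
    d=rays(s,np.c_[uu.ravel(),vv.ravel()])*s['z_map'].reshape(-1,1)
    P=d@rot(s).T+np.array(s['xyz']); P[s['z_map'].ravel()==0]=np.nan
    return P.reshape(h,w,3)
E
python3 - <<'E'
from h import *
st=status.read_state(); print(st['clock'],st['eef_pos'],st['eef_rot'],st['finger_gap'],st['ft_force'])
for n in('scene','top'):
    s=snap(n); cv2.imwrite(f'pics/{n}0.png',s['frame']); np.savez(f'{n}0.npz',P=cloud(s),**s)
    print(n,s['xyz'],s['attitude'],s['fx'],s['cx'],s['cy'],s['k1'],(s['z_map']>0).mean())
E
```

```text
pics
0.0 [0.19693359 0.48634855 0.23047646] [-6.00643183e-01 -3.08327018e+00  2.37493252e-03] 1.0007466421353508 [ 0.14552183 -0.00313933 -0.54939733]
scene [-0.0715001  -0.85819712  0.44822657] [-1.89393441  0.68317129 -0.44400193] 432.01248453688817 254.54626549023445 202.19038295557922 -0.1209073501080702 0.9960378011067709
top [ 0.30424849 -0.18410372  0.99039711] [-2.10191211  2.15761912 -0.20293854] 473.03220936911003 253.7418225805053 185.91470793543746 -0.006075146452871634 0.9960835774739584
```

View pics/scene0.png

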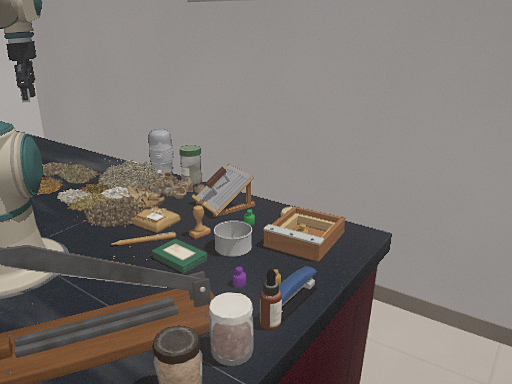

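View pics/top0.png

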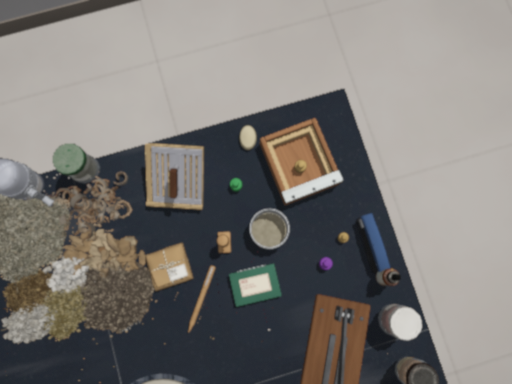

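The scene view shows the easel with the screen at (225,188), the box at (305,235), and the tin at (233,238). In the top view the screen is at (174,178) with its handle at (173,183), the box is at (302,160) with its lip towards (312,187), and the weight is at (300,166). Also in the top view are the tin at (269,230), the stamp at (223,242), the stone at (248,138) and the small weight at (343,238).

```bash
cat > m.py <<'E'
from h import *
def load(n):
    z=np.load(n+'0.npz'); return {k:z[k] for k in z}
t=load('top'); s=load('scene'); P=t['P']
def box(u0,u1,v0,v1):
    m=np.zeros(P.shape[:2],bool); m[v0:v1,u0:u1]=1; return m
def rect(m,nm):
    n,l,st,c=cv2.connectedComponentsWithStats(m.astype(np.uint8)); k=1+np.argmax(st[1:,4]); 
    pts=P[l==k]; r=cv2.minAreaRect((pts[:,:2]*1000).astype(np.float32)); print(nm,st[k,4],'z',np.round(np.percentile(pts[:,2],[5,50,95]),4),np.round(r[0],1),np.round(r[1],1),round(r[2],2),'mean',pts.mean(0).round(4)); return l==k
print('table z',np.nanmedian(P[box(380,400,240,300)][:,2]), np.nanmedian(P[box(195,215,215,235)][:,2]))
hsv=cv2.cvtColor(t['frame'],cv2.COLOR_BGR2HSV)
b=box(255,350,112,210)
rect(b&(P[...,2]>.030),'box'); 
lip=rect(b&(hsv[...,1]<60)&(hsv[...,2]>130)&(P[...,2]>.03),'lip')
# weight in box: z above floor in interior
w=rect(box(288,313,150,178)&(P[...,2]>.014)&(P[...,2]<.05),'weight')
rect(box(245,295,205,255)&(P[...,2]>.035),'tin')
rect(box(228,243,176,194)&(P[...,2]>.012),'green'); rect(box(210,238,225,258)&(P[...,2]>.02),'stamp'); rect(box(235,262,120,155)&(P[...,2]>.006),'stone')
rect(box(335,352,228,246)&(P[...,2]>.012),'small')
# screen
g=box(140,210,138,215)
dark=g&(hsv[...,2]<90)&(P[...,2]>.06)
h=rect(dark,'handle')
q=g&(P[...,2]>.01)&~cv2.dilate(dark.astype(np.uint8),np.ones((9,9))).astype(bool)&(hsv[...,1]<70)
pts=P[q]; c=pts.mean(0); u,S,v=np.linalg.svd(pts-c); n=v[2]*np.sign(v[2][2]); 
for _ in range(3):
    d=(pts-c)@n; k=abs(d)<.004; c=pts[k].mean(0); v=np.linalg.svd(pts[k]-c)[2]; n=v[2]*np.sign(v[2][2])
print('plane',c,n,k.mean(),'tilt',np.degrees(np.arccos(n[2])),'up dir',np.degrees(np.arctan2(-n[1],-n[0])))
hp=P[h]; d=(hp-c)@n; top=hp[d>np.percentile(d,60)-.003]; print('handle heights above plane',np.percentile(d,[5,50,95]))
yaw=np.arctan2(-n[1],-n[0]); X=np.array([np.cos(yaw)*n[2],np.sin(yaw)*n[2],0]);X[2]=-(X[:2]@n[:2])/n[2];X/=np.linalg.norm(X);Y=np.cross(n,X)
sel=pts[k]; a=np.c_[(sel-c)@X,(sel-c)@Y]*1000; r=cv2.minAreaRect(a.astype(np.float32)); print('screen rect',r, np.percentile(a,[0.5,99.5],axis=0))
ht=np.c_[(hp-c)@X,(hp-c)@Y,d]; k2=ht[:,2]>.036; r2=cv2.minAreaRect((ht[k2][:,:2]*1000).astype(np.float32)); print('handle rect',r2,'X',X,'Y',Y)
print('handle center world top', c+X*r2[0][0]/1e3+Y*r2[0][1]/1e3+n*np.median(ht[k2][:,2]))
E
python3 m.py
python3 - <<'E'
import cv2,numpy as np
a=cv2.imread('pics/top0.png')[110:260,130:360]; b=cv2.imread('pics/scene0.png')[150:290,180:360]
cv2.imwrite('pics/c0.png',np.vstack([cv2.resize(a,(480,313),interpolation=cv2.INTER_CUBIC),cv2.resize(b,(480,286)) if 0 else cv2.copyMakeBorder(cv2.resize(b,(368,286),interpolation=cv2.INTER_CUBIC),0,0,0,112,0)]))
E
```

```text
table z 0.0030157248181164054 0.0009149844012865671
box 1595 z [0.0334 0.0392 0.045 ] [ 534.3 -291.9] [146.7 126.4] 19.95 mean [ 0.5214 -0.2962  0.0395]
lip 727 z [0.0382 0.0428 0.0457] [ 476.8 -312.9] [ 24.5 126.1] 19.82 mean [ 0.4756 -0.3125  0.0425]
weight 121 z [0.0181 0.0255 0.0385] [ 524.1 -292.8] [23.9 24.7] 69.01 mean [ 0.5224 -0.2918  0.0274]
tin 199 z [0.0375 0.043  0.0459] [ 393.  -222.7] [77.8 78.5] 43.47 mean [ 0.3957 -0.224   0.0427]
green 119 z [0.0169 0.0219 0.0361] [ 488.7 -156.6] [23.4 23.5] 2.44 mean [ 0.4877 -0.1565  0.0243]
stamp 128 z [0.0578 0.0671 0.0709] [ 369.1 -130. ] [23.4 23.6] 47.71 mean [ 0.3689 -0.13    0.0656]
stone 313 z [0.0098 0.0154 0.0192] [ 592.5 -183. ] [34.5 52.5] 88.35 mean [ 0.5907 -0.1836  0.0152]
small 76 z [0.0148 0.0184 0.029 ] [ 372.6 -375.1] [17.9 18.6] 89.31 mean [ 0.3722 -0.3744  0.0205]
handle 191 z [0.0748 0.0893 0.1046] [479.2 -37.6] [12.2 50. ] 84.62 mean [ 0.4785 -0.0376  0.0894]
plane [ 0.50645086 -0.04134737  0.05710963] [-0.55477691  0.04533013  0.83076336] 0.8576810380912516 tilt 33.82276640032929 up dir -4.67119024695185
handle heights above plane [0.03880577 0.04280036 0.04532838]
screen rect ((-4.834815979003906, 8.156364440917969), (115.89408874511719, 126.02136993408203), 89.6020278930664) [[-67.14063992 -49.14302921]
 [ 54.34027305  54.01819663]]
handle rect ((-5.85643196105957, 1.47691011428833), (12.192137718200684, 58.591983795166016), 88.91364288330078) X [ 0.82800395 -0.06765518  0.55662576] Y [ 8.14373641e-02  9.96678462e-01 -6.93889390e-18]
handle center world top [ 0.47797665 -0.03753895  0.08940778]
```

View pics/c0.png

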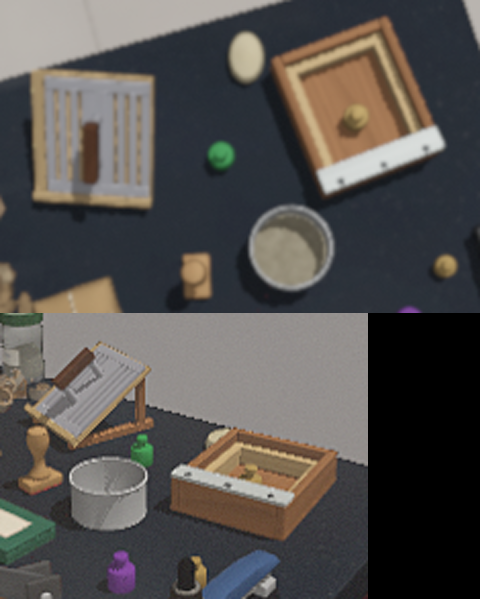

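The crop shows the screen with its handle in the low-middle, a clear well holding the weight, and the lip on the robot's side. Next is a cross-check from the second view, and the first move.

```bash
cat >> h.py <<'E'
def pose(yaw,pitch=0):
    "tool y at yaw (deg) in the plane, tool z down; pitch tips the fingertips outward along the direction yaw-90"
    a=np.radians(yaw); f=np.array([np.sin(a),-np.cos(a),0]); p=np.radians(pitch)
    z=np.array([0,0,-1])*np.cos(p)+f*np.sin(p); y=np.array([np.cos(a),np.sin(a),0]); return np.c_[np.cross(y,z),y,z]
def go(tgt,yaw,pitch=0):
    st=status.read_state(); R0=R.from_rotvec(st['eef_rot']).as_matrix(); R1=pose(yaw,pitch); d=np.array(tgt)-st['eef_pos']
    print('t',round(st['clock'],2),'pos',np.round(st['eef_pos'],4),'gap',round(st['finger_gap'],3),'F',np.round(st['ft_force'],1))
    print('turn deg (tool)',np.degrees(R.from_matrix(R0.T@R1).as_rotvec()).round(2),'shift mm before turn',(R0.T@d*1e3).round(1),'after turn',(R1.T@d*1e3).round(1))
E
python3 - <<'E'
from h import *
z=np.load('scene0.npz'); P=z['P']; hsv=cv2.cvtColor(z['frame'],cv2.COLOR_BGR2HSV)
def near(c,r,zmin,nm,m=True):
    k=(np.hypot(P[...,0]-c[0],P[...,1]-c[1])<r)&(P[...,2]>zmin)&m; p=P[k]; print(nm,k.sum(),'zmax',np.percentile(p[:,2],[50,97]).round(4),'mid',((np.percentile(p,3,0)+np.percentile(p,97,0))/2).round(4)); return p
near((.524,-.2925),.018,.029,'knob'); near((.393,-.2227),.05,.038,'tin rim')
near((.478,-.0375),.05,.06,'handle',(hsv[...,2]<110)&(hsv[...,0]<15))
p=near((.477,-.313),.08,.038,'lip',(hsv[...,1]<60)&(hsv[...,2]>120)); print(cv2.minAreaRect((p[:,:2]*1e3).astype(np.float32)))
go((.524,-.2925,.12),110)
E
```

```text
knob 26 zmax [0.0343 0.0357] mid [ 0.5261 -0.2941  0.0326]
tin rim 130 zmax [0.0396 0.0414] mid [ 0.395  -0.2233  0.0398]
handle 172 zmax [0.0817 0.1003] mid [ 0.4819 -0.0391  0.082 ]
lip 343 zmax [0.0398 0.0413] mid [ 0.4793 -0.3143  0.0399]
((480.1214599609375, -313.5448913574219), (25.80299949645996, 125.46955871582031), 20.480703353881836)
t 0.1 pos [0.1969 0.4864 0.2306] gap 1.003 F [-0.3 -0.4  0.9]
turn deg (tool) [-7.000e-02 -3.000e-02 -4.204e+01] shift mm before turn [-595.5 -599.   111.3] after turn [ -41.  -843.8  110.6]
```

```bash
python3 -m creep '[[[-0.1,0,0,0,0,0,-7],[-0.1,0,0,0,0,0,-7],[-0.1,0,0,0,0,0,-7],[-0.1,0,0,0,0,0,-7],[-0.1,0,0,0,0,0,-7],[-0.1,0,0,0,0,0,-7],[-0.1,-2,-40,2,0,0,0],[-0.1,-2,-40,2,0,0,0],[-0.1,-2,-40,2,0,0,0],[-0.1,-2,-40,2,0,0,0]]]' 40
python3 -m creep '[[[-0.1,-2,-40,2,0,0,0],[-0.1,-2,-40,2,0,0,0],[-0.1,-2,-40,2,0,0,0],[-0.1,-2,-40,2,0,0,0],[-0.1,-2,-40,2,0,0,0],[-0.1,-2,-40,2,0,0,0],[-0.1,-2,-40,2,0,0,0],[-0.1,-2,-40,2,0,0,0],[-0.1,-2,-40,2,0,0,0],[-0.1,-2,-40,2,0,0,0]]]'
python3 -m creep '[[[-0.1,-2,-40,5,0,0,0],[-0.1,-2,-40,10,0,0,0],[-0.1,-2,-40,10,0,0,0],[-0.1,-2,-40,10,0,0,0],[-0.1,-2,-40,10,0,0,0],[-0.1,-2,-40,10,0,0,0],[-0.1,0,-3,0,0,0,0],[-0.1,0,0,0,0,0,0],[-0.1,0,0,0,0,0,0],[-0.1,0,0,0,0,0,0]]]'
python3 -c "
from h import *
go((.525,-.293,.01),110)"
```

```text
clock: 0.93
eef_pos: [0.2592, 0.3373, 0.2226]
eef_rot: [0.546, -3.093, 0.001]
ft_force: [1.1, -0.9, 0.4]
finger_gap: 0.447
finger_force: 0.0
clock: 1.77
eef_pos: [0.4146, -0.0323, 0.203]
eef_rot: [-0.544, 3.094, 0.0]
ft_force: [1.6, 0.5, 0.0]
finger_gap: 0.447
finger_force: 0.0
clock: 2.6
eef_pos: [0.5088, -0.2536, 0.1491]
eef_rot: [-0.546, 3.093, -0.001]
ft_force: [0.6, -0.1, 0.7]
finger_gap: 0.448
finger_force: 0.0
t 2.6 pos [ 0.5088 -0.2536  0.1491] gap 0.448 F [ 0.6 -0.1  0.7]
turn deg (tool) [-0.03  0.05  0.01] shift mm before turn [ -1.6 -42.5 139.1] after turn [ -1.8 -42.6 139.1]
```

```bash
python3 -m creep '[[[-0.1,-1,-21,0,0,0,0],[-0.1,-1,-21,5,0,0,0],[-0.1,0,0,20,0,0,0],[-0.1,0,0,20,0,0,0],[-0.1,0,0,20,0,0,0],[-0.1,0,0,15,0,0,0],[-0.1,0,0,10,0,0,0],[-0.1,0,0,0,0,0,0],[-0.1,0,0,0,0,0,0],[-0.1,0,0,0,0,0,0]]]'
python3 - <<'E'
from h import *
go((.525,-.293,.01),110)
a=snap('scene');b=snap('top')
cv2.imwrite('pics/c1.png',np.hstack([cv2.resize(a['frame'][180:280,250:360],(396,360)),cv2.resize(b['frame'][110:210,250:350],(360,360))]))
E
```

```text
clock: 3.43
eef_pos: [0.5257, -0.2934, 0.0602]
eef_rot: [-0.545, 3.092, -0.003]
ft_force: [-0.9, 0.5, 0.4]
finger_gap: 0.449
finger_force: 0.0
t 3.43 pos [ 0.5257 -0.2934  0.0602] gap 0.449 F [-0.9  0.5  0.4]
turn deg (tool) [-0.13  0.1  -0.01] shift mm before turn [ 0.6  0.7 50.2] after turn [ 0.6  0.6 50.2]
```

View pics/c1.png

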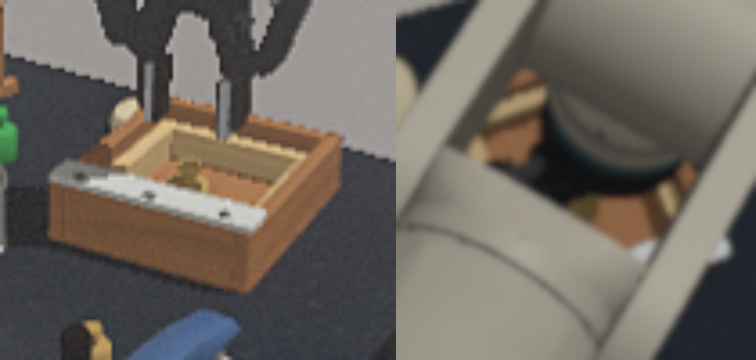

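The fingers, at about (150,95) and (225,105) in the left crop, straddle the weight at (190,178). The wrist hides the box in the top view. I'll descend and close.

```bash
python3 -m creep '[[[-0.1,0,0,12,0,0,0],[-0.1,0,0,12,0,0,0],[-0.1,0,0,10,0,0,0],[-0.1,0,0,8,0,0,0],[-0.1,0,0,5,0,0,0],[-0.1,0,0,2,0,0,0],[-0.1,0,0,0,0,0,0],[-0.6,0,0,0,0,0,0],[-1,0,0,0,0,0,0],[-1,0,0,0,0,0,0]]]' 40
python3 -m creep '[[[-1,0,0,0,0,0,0],[-1,0,0,0,0,0,0],[-1,0,0,-10,0,0,0],[-1,0,0,-20,0,0,0],[-1,0,0,-20,0,0,0],[-1,0,0,-20,0,0,0],[-1,0,0,-10,0,0,0],[-1,0,0,0,0,0,0],[-1,0,0,0,0,0,0],[-1,0,0,0,0,0,0]]]'
python3 - <<'E'
from h import *
go((.394,-.223,.09),110)
a=snap('scene')
cv2.imwrite('pics/c2.png',cv2.resize(a['frame'][160:280,210:360],(600,480)))
E
```

```text
clock: 4.37
eef_pos: [0.5253, -0.2935, 0.0099]
eef_rot: [-0.544, 3.093, -0.001]
ft_force: [-0.5, 0.1, 0.8]
finger_gap: 0.258
finger_force: 39.4
clock: 5.2
eef_pos: [0.5242, -0.2929, 0.0877]
eef_rot: [0.544, -3.092, -0.003]
ft_force: [-0.2, 0.1, -1.6]
finger_gap: 0.26
finger_force: 39.3
t 5.2 pos [ 0.5242 -0.2929  0.0877] gap 0.26 F [-0.2  0.1 -1.6]
turn deg (tool) [ 0.12 -0.08 -0.05] shift mm before turn [ 98.5 110.1  -1.9] after turn [ 98.4 110.2  -2.3]
```

View pics/c2.png

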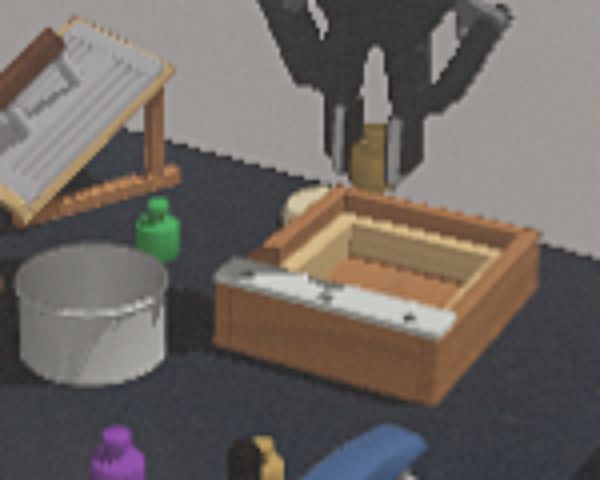

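The weight is held, at (370,155), and the box is empty. I'll carry it to the tin.

```bash
python3 -m creep '[[[-1,20,22,0,0,0,0],[-1,20,22,0,0,0,0],[-1,20,22,0,0,0,0],[-1,20,22,0,0,0,0],[-1,18,22,0,0,0,0],[-1,0,0,0,0,0,0],[-1,0,0,10,0,0,0],[-1,0,0,15,0,0,0],[-1,0,0,15,0,0,0],[-1,0,0,5,0,0,0]]]'
python3 -c "
from h import *
go((.394,-.223,.028),110)"
```

```text
clock: 6.08
eef_pos: [0.3945, -0.2229, 0.0412]
eef_rot: [0.544, -3.091, -0.005]
ft_force: [-0.1, 1.2, -1.1]
finger_gap: 0.259
finger_force: 39.5
t 6.08 pos [ 0.3945 -0.2229  0.0412] gap 0.259 F [-0.1  1.2 -1.1]
turn deg (tool) [ 0.19 -0.13 -0.05] shift mm before turn [ 0.5  0.  13.2] after turn [ 0.5  0.1 13.2]
```

```bash
python3 -m creep '[[[-1,0,0,7,0,0,0],[-1,0,0,6,0,0,0],[-1,0,0,0,0,0,0],[-0.28,0,0,0,0,0,0],[-0.28,0,0,0,0,0,0],[-0.28,0,0,0,0,0,0],[-0.28,0,0,-15,0,0,0],[-0.28,0,0,-25,0,0,0],[-0.28,0,0,-25,0,0,0],[-0.28,0,0,-25,0,0,0]]]'
python3 - <<'E'
from h import *
a=snap('top')
P=cloud(a)
d=np.hypot(P[...,0]-.394,P[...,1]+.223)
cv2.imwrite('pics/c3.png',cv2.resize(a['frame'][110:270,140:360],(770,560)))
# screen grip estimate: mean of two views; approach along normal
n=np.array([-.5548,.0453,.8308]); g=np.array([.4780,-.0375,.0894])+np.array([.001,-.0007,-.001])
top=g; c39=top-n*.004  # centre of bar (visible surface median 43 above top-plane => ~+4)
print('grip',c39); z=-n
yaw=85.3
for s_ in (.08,0.): go(c39+z*(.019-s_),yaw,33.9)
print(pose(yaw,33.9)[:,2])
E
```

```text
clock: 6.92
eef_pos: [0.3953, -0.2234, 0.1229]
eef_rot: [-0.544, 3.093, -0.001]
ft_force: [-0.2, -0.2, -0.4]
finger_gap: 0.362
finger_force: 0.0
grip [ 0.4812192 -0.0383812  0.0850768]
t 6.97 pos [ 0.3974 -0.2248  0.1286] gap 0.359 F [ 0.6 -0.4  4.8]
turn deg (tool) [  6.94 -32.96  24.03] shift mm before turn [-111.6  160.7   -7.8] after turn [-32.4 192.7  13.2]
t 6.97 pos [ 0.3974 -0.2248  0.1286] gap 0.359 F [ 0.6 -0.4  4.8]
turn deg (tool) [  6.94 -32.96  24.03] shift mm before turn [-151.7  142.7   59.1] after turn [-32.3 192.7  93.2]
[ 0.55586963 -0.0457008  -0.83001229]
```

View pics/c3.png

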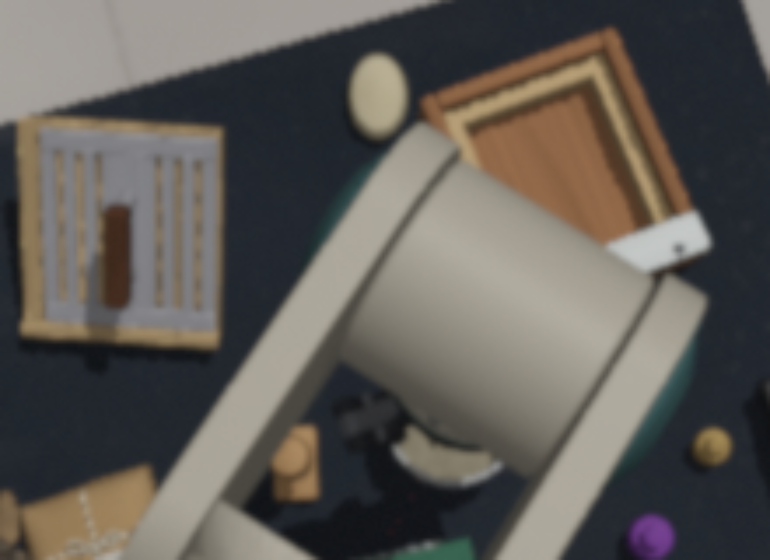

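The weight is out of sight under the wrist, but the gripper opened and lifted clear. The handle's bar is at (116,256) in this crop. I'll tilt to the screen's normal and move over.

```bash
python3 -m creep '[[[0,0,0,0,1.16,-5.49,4],[0,0,0,0,1.16,-5.49,4],[0,0,0,0,1.16,-5.49,4],[0,0,0,0,1.16,-5.49,4],[0,0,0,0,1.16,-5.49,4],[0,0,0,0,1.16,-5.49,4],[0,-6,36,2,0,0,0],[0,-6,36,2,0,0,0],[0,-6,36,2,0,0,0],[0,-6,36,2,0,0,0]]]'
python3 -m creep '[[[0,-6,36,4,0,0,0],[0,-2,10,0,0,0,0],[0,0,0,0,0,0,0],[0,0,0,0,0,0,0],[0,0,0,0,0,0,0],[0,0,0,0,0,0,0],[0,0,0,0,0,0,0],[0,0,0,0,0,0,0],[0,0,0,0,0,0,0],[0,0,0,0,0,0,0]]]'
python3 - <<'E'
from h import *
n=np.array([-.5548,.0453,.8308]); go(np.array([.4812,-.0384,.0851])-n*(.019+.003),85.3,33.8)
t=snap('top'); P=cloud(t); d=np.hypot(P[...,0]-.394,P[...,1]+.223); k=(d<.028)
hsv=cv2.cvtColor(t['frame'],cv2.COLOR_BGR2HSV)
print('in tin z pct',np.percentile(P[k][:,2],[5,50,90,99]).round(4),'rim ctr',P[(d<.06)&(P[...,2]>.037)].mean(0))
b=snap('scene')
cv2.imwrite('pics/c4.png',np.hstack([cv2.resize(t['frame'][120:270,140:310],(408,360)),cv2.resize(b['frame'][100:280,180:370],(380,360))]))
E
```

```text
clock: 7.8
eef_pos: [0.4315, -0.0812, 0.1295]
eef_rot: [0.109, 2.553, -0.028]
ft_force: [1.0, -0.7, 0.1]
finger_gap: 0.499
finger_force: 0.0
clock: 8.63
eef_pos: [0.4439, -0.0372, 0.1296]
eef_rot: [0.107, 2.556, -0.026]
ft_force: [0.6, 0.2, -0.2]
finger_gap: 0.503
finger_force: 0.0
t 8.63 pos [ 0.4439 -0.0372  0.1296] gap 0.503 F [ 0.6  0.2 -0.2]
turn deg (tool) [ 0.18 -0.39 -0.17] shift mm before turn [-6.8  1.6 79.7] after turn [-6.2  1.9 79.7]
in tin z pct [0.002  0.0054 0.0245 0.0373] rim ctr [ 0.39499293 -0.22330148  0.04293495]
```

View pics/c4.png

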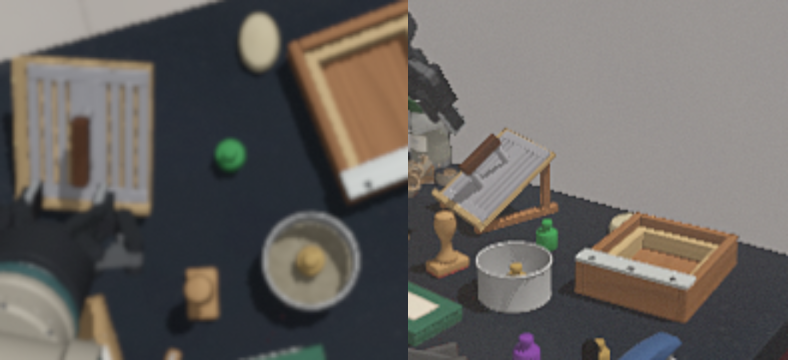

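The weight stands in the tin at (310,260). The fingers' image position at the screen's low edge needs a numeric check.

```bash
python3 - <<'E'
from h import *
st=status.read_state(); R0=R.from_rotvec(st['eef_rot']).as_matrix()
for nm in('top','scene'):
    t=snap(nm); P=cloud(t); q=(P-st['eef_pos'])@R0*1e3
    k=(abs(q[...,0])<16)&(abs(q[...,1])<55)&(q[...,2]<2)&(q[...,2]>-35)
    p=q[k]; print(nm,k.sum(),np.histogram(p[:,1],bins=np.arange(-50,51,5)))
    hsv=cv2.cvtColor(t['frame'],cv2.COLOR_BGR2HSV)
    m=(hsv[...,2]<115)&((hsv[...,0]<15)|(hsv[...,0]>170))&(hsv[...,1]>70)&(np.hypot(P[...,0]-.48,P[...,1]+.038)<.045)&(P[...,2]>.06)
    p=q[m]; print('bar in tool mm',m.sum(),((np.percentile(p,3,0)+np.percentile(p,97,0))/2).round(1),np.percentile(p,[3,97],axis=0).round(1))
E
```

```text
top 144 (array([ 0,  0, 13, 16, 24, 11,  0,  0,  0,  0,  0,  0,  0,  0, 58, 11, 11,
        0,  0,  0]), array([-50, -45, -40, -35, -30, -25, -20, -15, -10,  -5,   0,   5,  10,
        15,  20,  25,  30,  35,  40,  45,  50]))
bar in tool mm 195 [-6.7  2.2 53.3] [[-34.3  -3.6  49.4]
 [ 20.9   8.1  57.2]]
scene 177 (array([ 0,  0, 17, 47, 44, 12,  1,  0,  0,  0,  0,  0,  0,  2, 50,  4,  0,
        0,  0,  0]), array([-50, -45, -40, -35, -30, -25, -20, -15, -10,  -5,   0,   5,  10,
        15,  20,  25,  30,  35,  40,  45,  50]))
bar in tool mm 162 [-6.5  1.7 62.1] [[-33.5  -4.3  55.2]
 [ 20.6   7.6  69. ]]
```

```bash
python3 -m creep '[[[0,-6.5,1.9,0,0.2,-0.4,-0.2],[0,0,0,10,0,0,0],[0,0,0,15,0,0,0],[0,0,0,15,0,0,0],[0,0,0,15,0,0,0],[0,0,0,12,0,0,0],[0,0,0,8,0,0,0],[0,0,0,4,0,0,0],[0,0,0,0,0,0,0],[-0.4,0,0,0,0,0,0]]]' 70
python3 -c "
from h import *
go((.4812,-.0384,.0851),85.3,33.8)"
python3 -m creep '[[[-1,0,0,0,0,0,0],[-1,0,0,0,0,0,0],[-1,0,0,0,0,0,0],[-1,0,0,0,0,0,0],[-1,0,0,0,0,0,0],[-1,0,0,-5,0,0,0],[-1,0,0,-10,0,0,0],[-1,0,0,-10,0,0,0],[-1,0,0,-10,0,0,0],[-1,0,0,0,0,0,0]]]' 70
```

```text
clock: 9.67
eef_pos: [0.4935, -0.0388, 0.0678]
eef_rot: [0.102, 2.55, -0.032]
ft_force: [-0.0, -0.3, 0.1]
finger_gap: 0.369
finger_force: 0.0
t 9.67 pos [ 0.4935 -0.0388  0.0678] gap 0.369 F [-0.  -0.3  0.1]
turn deg (tool) [0.01 0.02 0.1 ] shift mm before turn [  0.6  -0.6 -21.2] after turn [  0.6  -0.7 -21.2]
clock: 10.5
eef_pos: [0.4738, -0.0374, 0.0984]
eef_rot: [0.103, 2.547, -0.033]
ft_force: [-0.1, 0.8, -2.1]
finger_gap: 0.149
finger_force: 68.5
```

```bash
python3 -c "
from h import *
go((.474,-.037,.18),85.3,33.8)
go((.54,-.29,.18),110.2,18)"
```

```text
t 10.5 pos [ 0.4738 -0.0374  0.0984] gap 0.149 F [-0.1  0.8 -2.1]
turn deg (tool) [-0.02  0.14  0.1 ] shift mm before turn [-45.7   0.3 -67.6] after turn [-45.5   0.4 -67.8]
t 10.5 pos [ 0.4738 -0.0374  0.0984] gap 0.149 F [-0.1  0.8 -2.1]
turn deg (tool) [-10.97  15.68 -22.36] shift mm before turn [-117.  -246.5  -19.3] after turn [  -1.3 -259.9  -85.4]
```

```bash
python3 -m creep '[[[-1,-15,0,-22,0,0,0],[-1,-15,0,-22,0,0,0],[-1,-15,0,-22,0,0,0],[-1,0,0,0,-2.19,3.14,-4.47],[-1,0,0,0,-2.19,3.14,-4.47],[-1,0,0,0,-2.19,3.14,-4.47],[-1,0,0,0,-2.19,3.14,-4.47],[-1,0,0,0,-2.19,3.14,-4.47],[-1,3,-15,-1,0,0,0],[-1,3,-30,-1,0,0,0]]]'
python3 -m creep '[[[-1,3,-35,-1,0,0,0],[-1,3,-35,-1,0,0,0],[-1,3,-35,-1,0,0,0],[-1,3,-35,-1,0,0,0],[-1,3,-35,-1,0,0,0],[-1,3,-20,-1,0,0,0],[-1,1,-10,0,0,0,0],[-1,0,0,0,0,0,0],[-1,0,0,0,0,0,0],[-1,0,0,0,0,0,0]]]'
python3 - <<'E'
from h import *
go((.54,-.29,.18),110.2,18)
b=snap('scene'); np.savez('s2.npz',P=cloud(b),**b); t=snap('top'); np.savez('t2.npz',P=cloud(t),**t)
cv2.imwrite('pics/c5.png',np.hstack([cv2.resize(t['frame'][80:230,220:370],(360,360)),cv2.resize(b['frame'][100:280,200:400],(400,360))]))
E
```

```text
clock: 11.33
eef_pos: [0.4843, -0.0807, 0.1761]
eef_rot: [-0.501, 2.79, 0.082]
ft_force: [0.3, -0.3, -1.4]
finger_gap: 0.144
finger_force: 68.6
clock: 12.17
eef_pos: [0.5361, -0.2797, 0.176]
eef_rot: [-0.498, 2.79, 0.081]
ft_force: [-0.4, 0.5, -1.8]
finger_gap: 0.147
finger_force: 68.7
t 12.17 pos [ 0.5361 -0.2797  0.176 ] gap 0.147 F [-0.4  0.5 -1.8]
turn deg (tool) [ 0.12 -0.14  0.01] shift mm before turn [ -1.3 -11.   -3.8] after turn [ -1.3 -11.   -3.8]
```

View pics/c5.png

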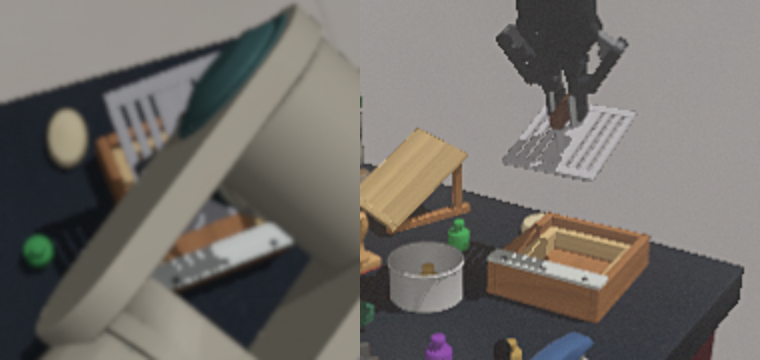

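The screen hangs level in the gripper above the box (scene view, (570,140)), the rest is empty, and the weight is in the tin. I'll measure the screen in the tool frame, and the box, both from the scene view.

```bash
python3 - <<'E'
from h import *
st=status.read_state(); p0=np.array(st['eef_pos']); R0=R.from_rotvec(st['eef_rot']).as_matrix()
def meas(f):
    z=np.load(f); P=z['P']; hsv=cv2.cvtColor(z['frame'],cv2.COLOR_BGR2HSV)
    q=(P-p0)@R0*1e3
    k=(abs(q[...,0])<85)&(abs(q[...,1])<75)&(q[...,2]>9)&(q[...,2]<35)
    p=q[k]; c=p.mean(0)
    for _ in range(5):
        v=np.linalg.svd(p-c)[2][2]; v*=np.sign(v[2]); d=(p-c)@v; p=p[abs(d)<3]; c=p.mean(0)
    A=np.linalg.lstsq(np.c_[p[:,:2],np.ones(len(p))],p[:,2],rcond=None)[0]
    r=cv2.minAreaRect(p[:,:2].astype(np.float32))
    print(f,len(p),'top-plane z=a x+b y+c',A.round(4),'normal deg',np.degrees(v[:2]).round(2),'rect',np.round(r[0],1),np.round(r[1],1),round(r[2],2),'pct',np.percentile(p,[1,99],axis=0).round(1)[:,:2].tolist())
    m=(abs(P[...,2]-.04)<.012)&(hsv[...,1]<60)&(np.hypot(P[...,0]-.478,P[...,1]+.313)<.075)
    # walls: rim points
    return
meas('s2.npz'); meas('t2.npz')
z=np.load('scene0.npz'); P=z['P']
B=np.array([[np.cos(np.radians(20.1)),-np.sin(np.radians(20.1))],[np.sin(np.radians(20.1)),np.cos(np.radians(20.1))]])
for f in('scene0.npz','top0.npz'):
    P=np.load(f)['P']; b=(P[...,:2]-[.5343,-.2919])@B*1e3
    k=(abs(b[...,0])<80)&(abs(b[...,1])<70)&(P[...,2]>.031); r=cv2.minAreaRect(b[k].astype(np.float32)); print(f,'box in ref frame',r)
    far=(b[...,0]>45)&(abs(b[...,1])<66)&k; print('wall z',np.median(P[far][:,2]), 'pct x',np.percentile(b[k],[.5,99.5],axis=0))
E
```

```text
s2.npz 1265 top-plane z=a x+b y+c [3.80000e-03 4.90000e-03 2.08898e+01] normal deg [-0.22 -0.28] rect [ 0.1 -0.8] [124.6 102. ] 0.09 pct [[-57.3, -51.1], [61.5, 48.3]]
t2.npz 893 top-plane z=a x+b y+c [-4.10000e-03  8.80000e-03  1.66625e+01] normal deg [ 0.23 -0.51] rect [2.6 5.7] [120.4  89.5] 0.45 pct [[-57.1, -32.7], [61.7, 50.0]]
scene0.npz box in ref frame ((2.0826416015625, -2.0759429931640625), (126.94283294677734, 150.43637084960938), 89.34898376464844)
wall z 0.034103696992257515 pct x [[-71.93759653 -65.31916647]
 [ 75.2163813   60.94609823]]
top0.npz box in ref frame ((-0.050872802734375, -0.005107879638671875), (126.41675567626953, 146.69715881347656), 89.85260009765625)
wall z 0.03721409403017378 pct x [[-73.3130083  -63.02867166]
 [ 72.53957997  62.909408  ]]
```

```bash
cat > tuck.py <<'E'
from h import *
a=np.radians(20.0); bx=np.array([np.cos(a),np.sin(a),0]); by=np.array([-np.sin(a),np.cos(a),0]); C=np.array([.5343,-.2919,0])+(bx-by)*.001
H=.0233; t=.00165; ty=-.0004
def tcp(Tx,Tz,th):
    p=np.radians(th); u=bx*np.cos(p)+np.array([0,0,np.sin(p)]); n=-bx*np.sin(p)+np.array([0,0,np.cos(p)])
    return C+bx*Tx/1e3+np.array([0,0,Tz/1e3])+u*(.06+t)+n*H-by*ty
def tuck():
    st=status.read_state(); R0=R.from_rotvec(st['eef_rot']).as_matrix(); S=st['eef_pos']-R0[:,2]*-H+R0@np.array([t,ty,0]); 
    for nm,e in(('tuck',S+R0[:,0]*.06),('free',S-R0[:,0]*.06),('ctr',S)): print(nm,'box mm',(np.array([bx@(e-C),by@(e-C),e[2]])*1e3).round(1))
    print('F',np.round(st['ft_force'],1),'M',np.round(st['wrist_torque'],2),'t',st['clock'])
E
python3 - <<'E'
from tuck import *
tuck()
for A in((-35,50,18),(-38,32.5,18),(-58,26,18)): go(tcp(*A),110,A[2])
K=[(-58,26,18),(-59,25.5,13.5),(-59.5,25,9),(-60,25,4.5),(-60,24.3,0)]
for A,B in zip(K,K[1:]): print(A,B,(pose(110,A[2]).T@(tcp(*B)-tcp(*A))*1e3).round(1))
E
```

```text
tuck box mm [-46.5  11.2 135.4]
free box mm [ 67.7  11.7 172.2]
ctr box mm [ 10.6  11.5 153.8]
F [ 0.1 -0.8 -1.6] M [-0.04  0.26 -0.05] t 12.2667
t 12.27 pos [ 0.5363 -0.2797  0.1765] gap 0.146 F [ 0.1 -0.8 -1.6]
turn deg (tool) [ 0.14 -0.11  0.23] shift mm before turn [ 15.4 -11.6  84.6] after turn [ 15.5 -11.4  84.6]
t 12.27 pos [ 0.5363 -0.2797  0.1765] gap 0.146 F [ 0.1 -0.8 -1.6]
turn deg (tool) [ 0.14 -0.11  0.23] shift mm before turn [ 23.6 -11.6 100.3] after turn [ 23.8 -11.4 100.3]
t 12.27 pos [ 0.5363 -0.2797  0.1765] gap 0.146 F [ 0.1 -0.8 -1.6]
turn deg (tool) [ 0.14 -0.11  0.23] shift mm before turn [ 44.6 -11.5 100.4] after turn [ 44.8 -11.4 100.3]
(-58, 26, 18) (-59, 25.5, 13.5) [-0.5  0.   5.1]
(-59, 25.5, 13.5) (-59.5, 25, 9) [-1.   0.   5.3]
(-59.5, 25, 9) (-60, 25, 4.5) [-1.1 -0.   4.8]
(-60, 25, 4.5) (-60, 24.3, 0) [-1.6  0.   5.6]
```

```bash
python3 -m creep '[[[-1,0,-6,10,0.14,-0.1,0.2],[-1,0,-5.5,15,0,0,0],[-1,3,0,15,0,0,0],[-1,4,0,15,0,0,0],[-1,4,0,15,0,0,0],[-1,4,0,10,0,0,0],[-1,0,0,4,0,0,0],[-1,0,0,0,0,0,0],[-1,0,0,0,0,0,0],[-1,0,0,0,0,0,0]]]'
python3 - <<'E'
from tuck import *
tuck()
for A in((-38,32.5,18),(-58,26,18)): go(tcp(*A),110,A[2])
b=snap('scene')
cv2.imwrite('pics/c6.png',cv2.resize(b['frame'][160:280,250:370],(560,560)))
E
```

```text
clock: 13.1
eef_pos: [0.5516, -0.2881, 0.093]
eef_rot: [-0.491, 2.787, 0.075]
ft_force: [0.9, -0.0, -1.9]
finger_gap: 0.152
finger_force: 68.7
tuck box mm [-34.8  -1.8  51.7]
free box mm [79.3 -1.9 88.9]
ctr box mm [22.2 -1.8 70.3]
F [ 0.9 -0.  -1.9] M [-0.08  0.2  -0.03] t 13.1
t 13.1 pos [ 0.5516 -0.2881  0.093 ] gap 0.152 F [ 0.9 -0.  -1.9]
turn deg (tool) [-0.11  0.04 -0.02] shift mm before turn [ 9.   1.8 17.3] after turn [ 8.9  1.8 17.3]
t 13.1 pos [ 0.5516 -0.2881  0.093 ] gap 0.152 F [ 0.9 -0.  -1.9]
turn deg (tool) [-0.11  0.04 -0.02] shift mm before turn [30.   1.8 17.3] after turn [30.   1.8 17.3]
```

View pics/c6.png

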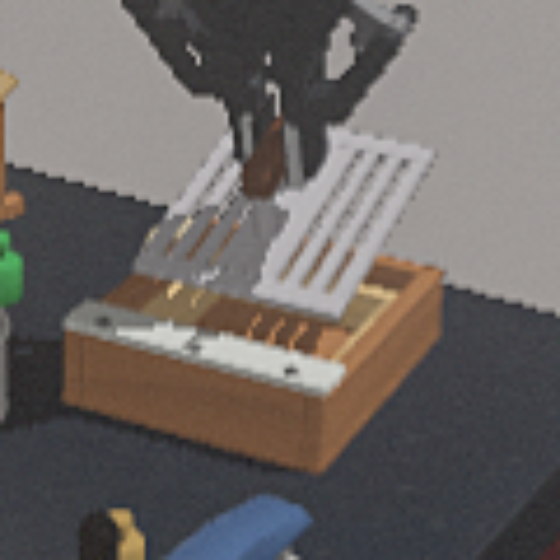

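The low edge at (240,295) sits just behind the lip and the screen is parallel to the box. I'll lower it behind the lip.

```bash
python3 -m creep '[[[-1,1,1.3,3,0,0,0],[-1,2,0,4,0,0,0],[-1,2,0,4,0,0,0],[-1,2,0,3,0,0,0],[-1,2,0,3,0,0,0],[-1,0,0,0,0,0,0],[-1,0,0,0,0,0,0],[-1,0,0,0,0,0,0],[-1,0,0,0,0,0,0],[-1,0,0,0,0,0,0]]]'
python3 - <<'E'
from tuck import *
tuck()
go(tcp(-58,26,18),110,18)
st=status.read_state(); p0=np.array(st['eef_pos'])
b=snap('scene'); P=cloud(b); q=(P-C)@np.c_[bx,by,[0,0,1]]*1e3
m=(abs(q[...,1])<75)&(q[...,0]>-80)&(q[...,0]<100)
n=np.array([-np.sin(np.radians(18)),0,np.cos(np.radians(18))]); T=np.array([-38,0,32.5]); d=(q-T)@n-5
k=m&(abs(d)<5)&(q[...,2]>46); p=q[k]; r=cv2.minAreaRect(p[:,:2].astype(np.float32))
print('screen in box, scene view',k.sum(),'above nominal top',np.median(d[k]).round(1),'y range',np.percentile(p[:,1],[1,99]).round(1),'ang',r[2],r[1])
l=m&(q[...,0]<-52)&(q[...,2]>33); print('lip y range',np.percentile(q[l][:,1],[1,99]).round(1),'z',np.median(q[l][:,2]))
E
```

```text
clock: 13.98
eef_pos: [0.5477, -0.2878, 0.073]
eef_rot: [-0.491, 2.788, 0.077]
ft_force: [0.5, 1.4, -1.6]
finger_gap: 0.148
finger_force: 68.7
tuck box mm [-38.5  -0.1  31.8]
free box mm [75.7 -0.2 68.9]
ctr box mm [18.6 -0.1 50.3]
F [ 0.5  1.4 -1.6] M [-0.09  0.23  0.01] t 13.9833
t 13.98 pos [ 0.5477 -0.2878  0.073 ] gap 0.148 F [ 0.5  1.4 -1.6]
turn deg (tool) [-0.04 -0.01 -0.04] shift mm before turn [20.4  0.1 -0.5] after turn [20.4  0.1 -0.5]
screen in box, scene view 668 above nominal top -2.7 y range [-51.5  48.6] ang 0.6545140147209167 (86.11503601074219, 101.6258544921875)
lip y range [-59.9  72.2] z 235.16553343859647
```

```bash
python3 -m creep '[[[-1,3,0,-0.5,0,0,0],[-1,4,0,0,0,0,0],[-1,4,0,0,0,0,0],[-1,4,0,0,0,0,0],[-1,3,0,0,0,0,0],[-1,2,0,0,0,0,0],[-1,0,0,0,0,0,0],[-1,0,0,0,0,0,0],[-1,0,0,0,0,0,0],[-1,0,0,0,0,0,0]]]'
python3 - <<'E'
from tuck import *
tuck()
go(tcp(-59,25.5,13.5),110,13.5)
E
```

```text
clock: 14.87
eef_pos: [0.5296, -0.2942, 0.0671]
eef_rot: [-0.491, 2.789, 0.077]
ft_force: [0.1, 1.0, -1.8]
finger_gap: 0.149
finger_force: 68.7
tuck box mm [-57.6   0.   25.9]
free box mm [56.5 -0.  63. ]
ctr box mm [-0.6  0.  44.4]
F [ 0.1  1.  -1.8] M [-0.02  0.23 -0.02] t 14.8667
t 14.87 pos [ 0.5296 -0.2942  0.0671] gap 0.149 F [ 0.1  1.  -1.8]
turn deg (tool) [-0.02  4.48 -0.04] shift mm before turn [-0.2 -0.   4.9] after turn [-0.6 -0.   4.8]
```

```bash
python3 -m creep '[[[-1,-0.1,0,1.65,0,1.5,0],[-1,-0.1,0,1.65,0,1.5,0],[-1,-0.1,0,1.65,0,1.5,0],[-1,-0.3,0,1.7,0,1.5,0],[-1,-0.3,0,1.7,0,1.5,0],[-1,-0.4,0,1.7,0,1.5,0],[-1,0,0,0,0,0,0],[-1,0,0,0,0,0,0],[-1,0,0,0,0,0,0],[-1,0,0,0,0,0,0]]]'
python3 - <<'E'
from tuck import *
tuck()
go(tcp(-60,25,4.5),110,4.5)
E
```

```text
clock: 15.7
eef_pos: [0.5328, -0.2931, 0.0576]
eef_rot: [-0.517, 2.942, 0.041]
ft_force: [0.2, 1.3, -2.5]
finger_gap: 0.152
finger_force: 68.7
tuck box mm [-60.1   0.   25. ]
free box mm [58.5 -0.1 43.7]
ctr box mm [-0.8 -0.1 34.3]
F [ 0.2  1.3 -2.5] M [-0.05  0.09  0.02] t 15.7
t 15.7 pos [ 0.5328 -0.2931  0.0576] gap 0.152 F [ 0.2  1.3 -2.5]
turn deg (tool) [-0.    4.49 -0.07] shift mm before turn [-1.7  0.1  4.9] after turn [-2.1  0.1  4.7]
```

Still free of contact. I'll lower it further.

```bash
python3 -m creep '[[[-1,-0.5,0,1.6,0,1.5,0],[-1,-0.6,0,1.6,0,1.5,0],[-1,-0.6,0,1.6,0,1.5,0],[-1,0,0,0,0,0,0],[-1,0,0,0,0,0,0],[-1,0,0,0,0,0,0],[-1,0,0,0,0,0,0],[-1,0,0,0,0,0,0],[-1,0,0,0,0,0,0],[-1,0,0,0,0,0,0]]]'
python3 - <<'E'
from tuck import *
tuck()
go(tcp(-60,25,0),110,0)
b=snap('scene')
cv2.imwrite('pics/c7.png',cv2.resize(b['frame'][170:270,260:360],(580,580)))
E
```

```text
clock: 16.53
eef_pos: [0.5351, -0.2923, 0.0531]
eef_rot: [-0.53, 3.018, 0.021]
ft_force: [-0.6, 0.4, -2.6]
finger_gap: 0.144
finger_force: 68.7
tuck box mm [-60.1   0.   25.1]
free box mm [59.6 -0.1 34.4]
ctr box mm [-0.2 -0.  29.8]
F [-0.6  0.4 -2.6] M [0.   0.06 0.01] t 16.5333
t 16.53 pos [ 0.5351 -0.2923  0.0531] gap 0.144 F [-0.6  0.4 -2.6]
turn deg (tool) [-0.    4.48 -0.07] shift mm before turn [-1.7  0.   5. ] after turn [-2.1  0.   4.8]
```

View pics/c7.png

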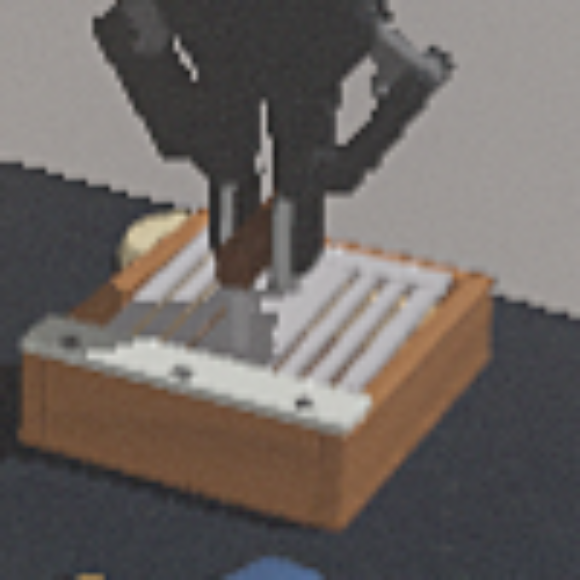

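The screen sits inside the walls, with its low edge under the lip at (190,350) and its far edge level with the wall top at (440,270). I'll finish lowering.

```bash
python3 -m creep '[[[-1,-0.3,0,0.8,0,0.8,0],[-1,-0.3,0,0.8,0,0.8,0],[-1,-0.3,0,0.8,0,0.8,0],[-1,-0.3,0,0.8,0,0.8,0],[-1,-0.3,0,0.8,0,0.7,0],[-1,-0.2,0,0.8,0,0.6,0],[-1,0,0,0,0,0,0],[-1,0,0,0,0,0,0],[-1,0,0,0,0,0,0],[-1,0,0,0,0,0,0]]]'
python3 - <<'E'
from tuck import *
tuck()
E
```

```text
clock: 17.42
eef_pos: [0.5369, -0.2916, 0.0483]
eef_rot: [0.544, -3.094, 0.0]
ft_force: [0.4, 1.0, -1.6]
finger_gap: 0.15
finger_force: 68.7
tuck box mm [-60.2   0.   25.1]
free box mm [59.8 -0.1 25. ]
ctr box mm [-0.2 -0.  25. ]
F [ 0.4  1.  -1.6] M [ 0.04 -0.06  0.04] t 17.4167
```

Level, and not touching yet. I'll press down in small steps until the force shows contact.

```bash
python3 -m creep '[[[-1,0,0,0.4,0,0,0],[-1,0,0,0.3,0,0,0],[-1,0,0,0.3,0,0,0],[-1,0,0,0,0,0,0],[-1,0,0,0,0,0,0],[-1,0,0,0,0,0,0],[-1,0,0,0,0,0,0],[-1,0,0,0,0,0,0],[-1,0,0,0,0,0,0],[-1,0,0,0,0,0,0]]]'
python3 -c "
from tuck import *
tuck()"
```

```text
clock: 18.25
eef_pos: [0.537, -0.2916, 0.0473]
eef_rot: [0.544, -3.094, 0.0]
ft_force: [0.7, -0.2, -1.8]
finger_gap: 0.149
finger_force: 68.7
tuck box mm [-60.1   0.1  24. ]
free box mm [59.9 -0.  24. ]
ctr box mm [-0.1  0.  24. ]
F [ 0.7 -0.2 -1.8] M [ 0.01  0.01 -0.01] t 18.25
```

```bash
python3 -m creep '[[[-1,0,0,0.3,0,0,0],[-1,0,0,0.3,0,0,0],[-1,0,0,0.2,0,0,0],[-1,0,0,0,0,0,0],[-1,0,0,0,0,0,0],[-1,0,0,0,0,0,0],[-1,0,0,0,0,0,0],[-1,0,0,0,0,0,0],[-1,0,0,0,0,0,0],[-1,0,0,0,0,0,0]]]'
python3 -c "
from tuck import *
tuck()"
```

```text
clock: 19.08
eef_pos: [0.5371, -0.2916, 0.0467]
eef_rot: [0.544, -3.094, 0.001]
ft_force: [0.1, -0.3, 1.1]
finger_gap: 0.146
finger_force: 69.1
tuck box mm [-60.   -0.   23.4]
free box mm [60.  -0.2 23.4]
ctr box mm [ 0.  -0.1 23.4]
F [ 0.1 -0.3  1.1] M [0.06 0.14 0.  ] t 19.0833
```

In contact, with the force up 3 N. I'll release and retreat.

```bash
python3 -m creep '[[[-0.5,0,0,0,0,0,0],[-0.3,0,0,0,0,0,0],[-0.2,0,0,0,0,0,0],[-0.2,0,0,0,0,0,0],[-0.2,0,0,-3,0,0,0],[-0.2,0,0,-10,0,0,0],[-0.2,0,0,-20,0,0,0],[-0.2,0,0,-30,0,0,0],[-0.2,0,0,-30,0,0,0],[-0.2,0,0,-30,0,0,0]]]'
python3 -m creep '[[[-0.2,0,30,-10,0,0,0],[-0.2,0,35,0,0,0,0],[-0.2,0,35,0,0,0,0],[-0.2,0,35,0,0,0,0],[-0.2,0,35,0,0,0,0],[-0.2,0,35,0,0,0,0],[-0.2,0,0,0,0,0,0],[-0.2,0,0,0,0,0,0],[-0.2,0,0,0,0,0,0],[-0.2,0,0,0,0,0,0]]]'
python3 - <<'E'
from tuck import *
t=snap('top'); b=snap('scene')
for nm,s,off in(('top',t,(-1,1)),('scene',b,(1.1,-1.1))):
    P=cloud(s); q=(P-C)@np.c_[bx,by,[0,0,1]]*1e3-np.array([*off,0]); hsv=cv2.cvtColor(s['frame'],cv2.COLOR_BGR2HSV)
    k=(abs(q[...,0]-5)<60)&(q[...,0]>-46)&(abs(q[...,1])<54)&(hsv[...,1]<50)&(hsv[...,2]>90)&(q[...,2]<40)
    p=q[k]; A=np.linalg.lstsq(np.c_[p[:,:2],np.ones(len(p))],p[:,2],rcond=None)[0]; print(nm,k.sum(),'top z',A[2].round(1),'slopes deg',np.degrees(A[:2]).round(2),np.percentile(p,[1,99],axis=0).round(1)[:,:2].tolist())
cv2.imwrite('pics/c8.png',np.hstack([cv2.resize(t['frame'][100:270,210:380],(390,390)),cv2.resize(b['frame'][160:280,210:330+10],(390,360)) [:390] if 0 else cv2.resize(b['frame'][160:290,210:340],(390,390))]))
E
```

```text
clock: 19.92
eef_pos: [0.5369, -0.2915, 0.1719]
eef_rot: [-0.544, 3.094, -0.001]
ft_force: [0.5, -0.7, -0.2]
finger_gap: 0.402
finger_force: 0.0
clock: 20.75
eef_pos: [0.4674, -0.0997, 0.18]
eef_rot: [-0.542, 3.094, -0.001]
ft_force: [-0.5, -0.1, -0.5]
finger_gap: 0.403
finger_force: 0.0
top 2080 top z 24.7 slopes deg [0.87 0.59] [[-44.9, -52.8], [60.9, 49.5]]
scene 702 top z 26.1 slopes deg [-3.48 -0.55] [[-25.9, -46.1], [64.0, 52.5]]
```

View pics/c8.png

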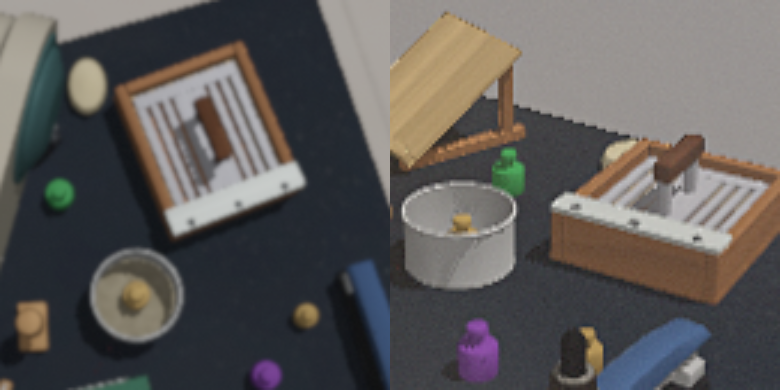

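The screen lies flat inside the box, with its handle along the box's x at (212,130) in the top crop. The weight stands in the tin, the bystanders are untouched and the arm is clear.

```bash
python3 -c "
from bench import job; print(job.sign_off())"
```

```text
the job is handed in; nothing more can be done
None
```

The job is handed in at about 21 s on the robot's clock: the brass weight stands in the tin, and the screen was tucked under the lip and lies flat in the box in the last camera views; no verdict came back.

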